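# Hang the guard door on a bench-top cutting machine

## Robot

A 6-joint arm with a two-finger parallel gripper is mounted at the origin on the work surface. World frame = base frame: x ahead of the robot, y to its left, z up, the work surface at z = 0. Lengths are in mm, angles in rad, forces in N, time in s.
With the tool pointing down it reaches from about 425 to 1125 mm from the base axis. Payload 14.9 kg.
Tool frame: the origin (TCP) lies on the front face of the gripper's body, between the roots of the fingers; the fingertips stand 78 mm ahead of it and the grasp point (between the pads) lies bot.tcp_to_grasp ahead of it (bot.tcp_to_grasp is the distance from the TCP to the grasp point, in mm); z points along the fingers, y is the direction in which the jaws open and shut (so a half turn about z gives the same grasp; the last joint's range is limited). The gripper opens to 91 mm and grips with 3 to 60 N. Pads are 32 mm wide; open, the fingers measure 118 mm over their backs; the gripper's body (76 mm by 178 mm) begins 60 mm behind the grasp point.
Start: joints at [1.087, 0.379, 1.734, -0, 1.028, -0.033], TCP at [304.989, 630.08, 292.232] pointing down, gripper open.
Joint ranges: [-2.77, 2.77], [-0.74, 2.19], [0, 2.66], [-1.06, 4.2], [0.31, 2.87], [-3.08, 3.08]. Speed limits (rad/s): [1.89, 1.89, 2.39, 3.14, 3.14, 3.14].

## Interface

Orientations are given as a unit quaternion [x, y, z, w].
In Python, from bench import bot, camera, camera_info gives the robot as it stands.
- The arm moves only by the tool send_rows, never from a script. Its argument "series" is a list that holds one entry, the list of rows, each a list of 7 numbers: the turn, a rotation vector about the tool's x, y, z each as a share of 180 degrees, from -1 to 1, then the shift along the tool's x, y, z each as a share of 0.3 m, from -1 to 1, then the closure, from 0 (fully open) to 1 (shut). In form: [[[ax, ay, az, dx, dy, dz, gripper], ...]]. A call has 1 to 5 rows; each row is the pose to reach, as a shift and turn from the pose measured when the call began, along the tool's axes at that moment, turning the shorter way round; what a row does not reach only later rows make up. A row lasts 1/8 s, in which the tool goes at most 62.5 mm and 10.7 degrees, less where a joint would pass 70% of its speed; a pose out of reach is approached as far as the arm can. A call with a number of a shift or a turn outside -1 to 1 is refused whole. A call with a gripper value outside its range is refused whole. The fingers move at their own pace and stop on an object; the grip force is fixed at half the most. Time passes only in rows, so rows that repeat a pose let the fingers close. It gives the time, the measured TCP pose, the force and the opening at its end, in the units of the state.
- bot.sense(): the state, without advancing time (a new reading comes with each control period).
- camera(name): name is "scene" or "side" or "wrist"; returns the picture (384x512x3 uint8, red, green, blue); there is no depth.
- camera_info(name): a dict with "mtx" (3x3 intrinsics, pixels), "R" (3x3) and "t" (3): a world point X has camera coordinates R X + t; the wrist camera has in their place "mount" (4x4, takes a point from camera to tool coordinates, whose origin is the TCP and whose axes are the flange's). Camera axes: x right, y down, z forward; pixel columns grow to the right and rows downward; lengths in mm; the calibration is good to about 2 mm. The wrist camera is an equidistant fisheye: a pixel r from the principal point sees the ray r / f radians off the axis. A picture is of the moment at which its call begins: read the wrist's pose just before it. camera_info takes no time and is no camera call.
- bot.close_job(): hands the job in, once; it reports no verdict.
The state is a dict: "time": time; "joints": joint angles; "qd": joint speeds; "tau": joint torques, N m; "position": TCP position; "eef_rot": TCP orientation; "force": force on the tool from outside, world axes, zero at the start; "wrist_torque": the same for the moment, N m; "gripper_width": opening from 0.0 (shut) to 1.0 (fully open).
Only numpy, scipy, OpenCV 4.12 (cv2) and the standard library are available. Lean on these libraries where they do the work, as an engineer would, in place of code of your own. Each camera call takes 0.05 s, during which the arm holds its last target.

## Task

Take the guard door out of its wooden stand and hang it back on the cutting machine: lower both hinge knuckles fully onto the machine's two upright hinge pins, then leave the door swung shut against its stop. Do not disturb the tape roll, the screwdriver, the blue bin or the soldering-iron rest.

Things in the scene. Friction and masses are not known exactly. Their poses are not given: they have to be found in the camera images.
- door: Loose guard door, aluminium frame, clear window, about 0.35 kg, upright in the stand's slot. Panel 150 mm long (its x) x 8 mm thick (y) x 135 mm high. Origin: centre of the panel's underside; z up; +x points to the hinge edge. Hung on the pins, the origin is 15 mm above the bench.
- door_grip (a point): Centre of the door's black lift grip, the place to grasp it from above across its thickness: 60 mm long (door x), 16 mm thick (door y), 50 mm high, on the middle of the door's top edge; this point is 160 mm above the door's origin.
- knuckle_low (a point): Lower end of the lower hinge knuckle, on its axis (door frame 90, 0, 15 mm). The two knuckles are upright round steel sleeves on one axis, 20 mm outside and 12 mm inside diameter, 20 mm high, open at both ends, each joined to the panel by a plate 6 mm thick and 20 mm high on its -x side.
- knuckle_high (a point): Lower end of the upper hinge knuckle, on its axis (door frame 90, 0, 105 mm); same shape as the lower one.
- machine: Grey bench-top cutting machine, fixed, 260 mm (its x) x 200 mm (y), top 150 mm above the bench. Origin: centre of its underside, at bench height; z up. Its guarded side is -y (dark opening, four steel rollers), with a steel hinge bracket near the +x end: two upright pins on one vertical axis, 10 mm diameter, 18 mm long, the top 4 mm tapering to 8 mm.
- hinge_nominal (a point): Middle of the bracket's adjusting slots, at the lower pin's shoulder (30 mm high; machine frame 85, -125, 30 mm). The bracket is bolted through slots along the machine's x, so the real pin axis lies anywhere within 16 mm of this point to the machine's -x or +x side (its y is exact, and it is upright): find it by touch or by sight. Lower pin tip 48 mm high.
- hinge_high (a point): As hinge_nominal, at the upper pin's shoulder, 120 mm high; upper pin tip 138 mm. Each pin stands on an 8 mm thick, 16 mm wide arm, ending 8 mm from the axis on its -x side; the web joining the arms is 17 to 25 mm from the axis on the +x side. The -x side is free: a knuckle can come in sideways just above its pin (the lower one below the upper arm), then go down.
- door_stop (a point): Middle of the outer face of the machine's rubber door stop (machine frame -55, -119.5, 80 mm; 20 mm long, 60 mm high). Shut, the panel rests against it or stands within 2 mm, running from the pins towards -x with door x parallel to machine x. From above the hung door opens by turning anticlockwise, away from the machine; it swings freely.
- stand: Fixed plywood storage stand, 130 mm (its x) x 90 mm x 42 mm high. The door stands in its slot along x, 11 mm wide, slot floor 12 mm above the bench. Origin: centre of its underside.
- tape: Bystander: grey roll of tape lying flat, 60 mm diameter, 19 mm high, hole 36 mm; origin at the centre of its underside.
- driver: Bystander: screwdriver lying on the bench, along its x; origin at its underside.
- bin: Bystander: blue open parts bin, 110 x 100 x 60 mm; origin at the centre of its underside.
- iron_rest: Bystander: black soldering-iron rest with a sponge on it, 90 x 60 x 46 mm; origin at the centre of its underside.
Things that resemble listed ones, but are neither listed nor needed, are in the scene too. Several things have the shape of the door; the one meant has the colours described above.

How it is judged:
By the outcome, as a careful person would: the job done as asked, in the order asked, and still so for the second after the job is handed in, with the robot touching nothing.
It also fails if it takes over 53 s, if anything falls off the work surface, if the arm or the gripper's body presses on something with over 40 N, if the wrist force passes 120 N, or if a joint passes its speed limit or range.

## Working session

There is one attempt and no reset: what is moved stays moved. The work goes in short steps, Python scripts to look and compute and a tool call to move; the robot and the scene stay as the last step left them, time stands still between calls to the robot, and variables do not carry over. Pictures are saved under pics/ and viewed, and the job is handed in when it is done.

Besides the shell and the picture viewer there is one more tool, called after "Emit:" as name(argument=value, ...) on one line, values as JSON. send_rows: Moves the arm, as the interface text tells. Its arguments: {"type":"object","properties":{"series":{"type":"array","items":{"type":"array","items":{"type":"array","items":{"type":"number","minimum":-1,"maximum":1}}}}},"required":["series"]}

```bash
ls; mkdir -p pics; python3 - <<'E'
from bench import bot, camera, camera_info
import cv2, numpy as np
s=bot.sense(); print(s); print(bot.tcp_to_grasp)
for n in ["scene","side","wrist"]:
    im=camera(n); cv2.imwrite(f"pics/{n}0.png",im[:,:,::-1]); print(n,camera_info(n))
E
```

```text
pics
{'time': 0.0, 'joints': array([ 1.08670150e+00,  3.79391095e-01,  1.73474581e+00,  4.90971637e-06,
        1.02853603e+00, -3.33455612e-02]), 'qd': array([ 0.00060864, -0.00064959,  0.00082126,  0.00080095, -0.00116155,
       -0.00024606]), 'tau': array([ 2.66395131e-03, -7.63726330e+01, -4.34372807e+01,  6.51559141e-02,
        4.23372549e-02, -1.02797542e-04]), 'position': array([304.84159952, 629.80320004, 291.61775497]), 'eef_rot': array([ 2.23472740e-01,  9.74710030e-01, -5.21624052e-04, -1.40223035e-04]), 'force': array([ 1.17807079,  0.89736467, -0.17165995]), 'wrist_torque': array([ 7.10456573e-05,  5.37132922e-02, -2.96531438e-02]), 'gripper_width': 0.9952345879830917}
59.5
scene {'mtx': array([[407.73180468,   0.        , 256.73901215],
       [  0.        , 407.73180468, 183.89706961],
       [  0.        ,   0.        ,   1.        ]]), 'R': array([[-0.06851196,  0.997584  ,  0.01150122],
       [ 0.5990936 ,  0.05035729, -0.79909386],
       [-0.79774242, -0.04785718, -0.60109627]]), 't': array([ 136.53591963, -236.05274554, 1666.88029411])}
side {'mtx': array([[35
[... 174 characters left out ...]
48573418,  0.00795255],
       [-0.2550565 , -0.47277917, -0.84346075],
       [ 0.41345751,  0.73521573, -0.53713194]]), 't': array([-553.5217665 ,  216.29272714,  851.67989247])}
wrist {'mtx': array([[297.31863964,   0.        , 254.15024537],
       [  0.        , 297.31863964, 188.71338601],
       [  0.        ,   0.        ,   1.        ]]), 'mount': array([[-6.83804666e-05, -9.59503153e-01, -2.81697878e-01,
         8.07784769e+01],
       [ 9.99997942e-01,  5.05639371e-04, -1.96502331e-03,
        -6.21215436e-01],
       [ 2.02788360e-03, -2.81697433e-01,  9.59501143e-01,
        -9.21870459e+01],
       [ 0.00000000e+00,  0.00000000e+00,  0.00000000e+00,
         1.00000000e+00]])}
```

View pics/scene0.png

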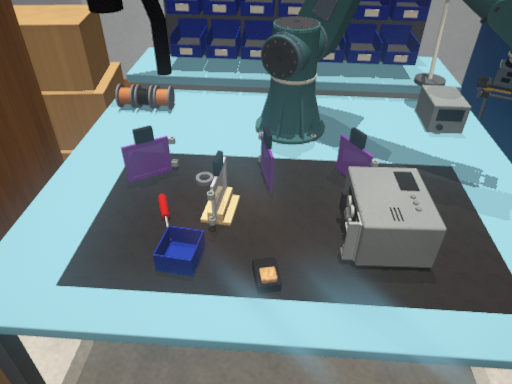

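View pics/side0.png

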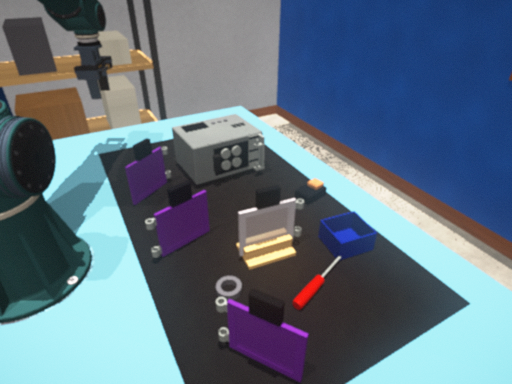

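View pics/wrist0.png

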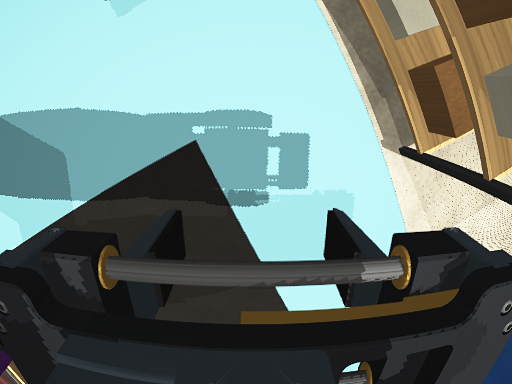

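```bash
python3 - <<'E'
import cv2
a=cv2.imread('pics/scene0.png'); b=cv2.imread('pics/side0.png')
def crop(im,x0,y0,w,h,k,n):
    c=cv2.resize(im[y0:y0+h,x0:x0+w],None,fx=k,fy=k,interpolation=cv2.INTER_CUBIC)
    for i in range(0,w,10): cv2.line(c,(i*k,0),(i*k,6 if i%50 else 14),(0,255,255),1)
    for i in range(0,h,10): cv2.line(c,(0,i*k),(6 if i%50 else 14,i*k),(0,255,255),1)
    cv2.imwrite(n,c)
crop(a,190,140,60,90,6,'pics/c1.png')
crop(a,330,155,120,120,5,'pics/c2.png')
crop(b,230,180,80,90,6,'pics/c3.png')
crop(b,165,100,110,90,6,'pics/c4.png')
E
```

```text
(no output)
```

View pics/c1.png

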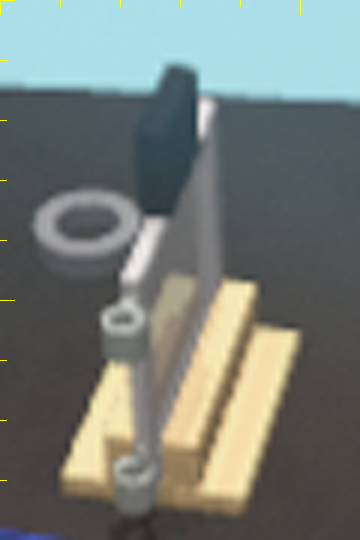

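View pics/c2.png

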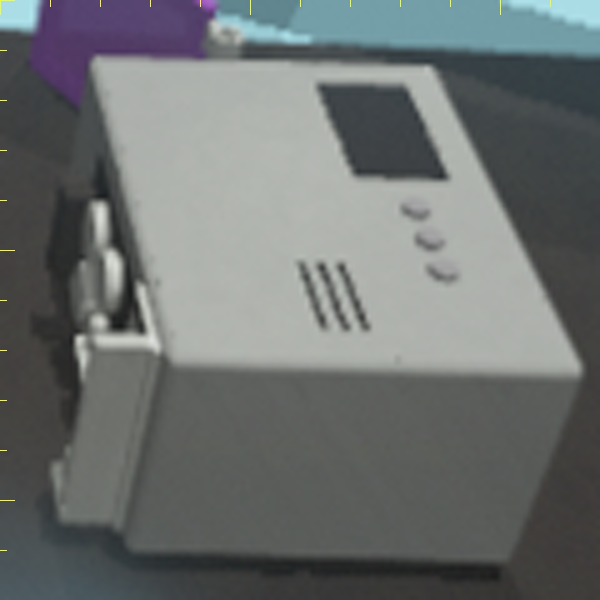

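View pics/c3.png

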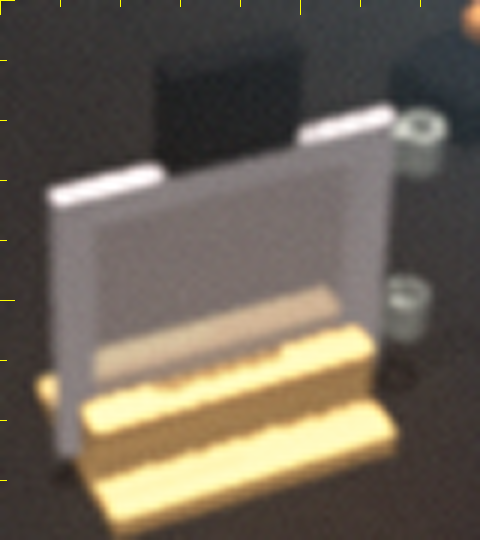

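View pics/c4.png

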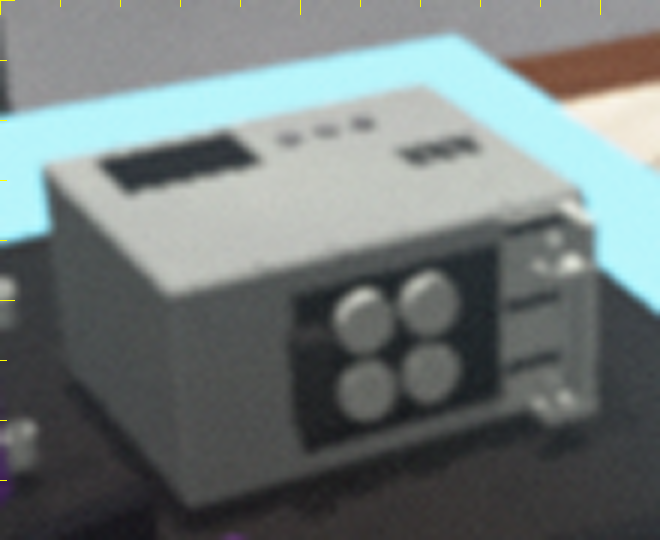

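```bash
cat > h.py <<'E'
import numpy as np
from scipy.optimize import least_squares
from scipy.spatial.transform import Rotation as Ro
INF={'scene':dict(K=np.array([[407.73180468,0,256.73901215],[0,407.73180468,183.89706961],[0,0,1]]),R=np.array([[-0.06851196,0.997584,0.01150122],[0.5990936,0.05035729,-0.79909386],[-0.79774242,-0.04785718,-0.60109627]]),t=np.array([136.53591963,-236.05274554,1666.88029411])),
'side':dict(K=np.array([[350.03519166,0,256.97330921],[0,350.03519166,183.14648951],[0,0,1]]),R=np.array([[0.8740704,-0.48573418,0.00795255],[-0.2550565,-0.47277917,-0.84346075],[0.41345751,0.73521573,-0.53713194]]),t=np.array([-553.5217665,216.29272714,851.67989247]))}
def proj(n,X):
    c=INF[n]; p=c['R']@np.asarray(X,float)+c['t']; p=c['K']@p; return p[:2]/p[2]
MT=np.array([[-6.83804666e-05,-9.59503153e-01,-2.81697878e-01,80.7784769],[9.99997942e-01,5.05639371e-04,-1.96502331e-03,-0.621215436],[2.02788360e-03,-2.81697433e-01,9.59501143e-01,-92.1870459],[0,0,0,1]])
KW=(297.31863964,254.15024537,188.71338601)
def wproj(pos,q,X):
    pt=Ro.from_quat(q).as_matrix().T@(np.asarray(X,float)-pos)
    pc=MT[:3,:3].T@(pt-MT[:3,3]); r=np.hypot(pc[0],pc[1]); th=np.arctan2(r,pc[2])
    return np.array([KW[1]+KW[0]*th*pc[0]/r,KW[2]+KW[0]*th*pc[1]/r])
def w(pose,p):
    x,y,z,a=pose; c,s=np.cos(a),np.sin(a); return np.array([x+c*p[0]-s*p[1],y+s*p[0]+c*p[1],z+p[2]])
def fit(obs,z,x0,fitz=False):
    f=lambda v:np.concatenate([proj(n,w((v[0],v[1],v[3] if fitz else z,v[2]),p))-u for n,p,u in obs])
    r=least_squares(f,list(x0)+([z] if fitz else []),x_scale=[10,10,.1]+([10] if fitz else [])); return r.x,r.fun.reshape(-1,2)
# wrist: camera ray for pixel -> world origin, dir
def wray(pos,q,u):
    d=np.array([u[0]-KW[1],u[1]-KW[2]]); r=np.hypot(*d); th=r/KW[0]
    v=np.array([np.sin(th)*d[0]/r,np.sin(th)*d[1]/r,np.cos(th)])
    R=Ro.from_quat(q).as_matrix(); return pos+R@MT[:3,3],R@MT[:3,:3]@v
E
python3 - <<'E'
from h import *
s=lambda k,ox,oy,x,y:np.array([ox+(x+.5)/k-.5,oy+(y+.5)/k-.5])
c1=lambda x,y:s(6,190,140,x,y);c2=lambda x,y:s(5,330,155,x,y);c3=lambda x,y:s(6,230,180,x,y);c4=lambda x,y:s(6,165,100,x,y)
D=[('scene',(90,0,125),c1(124,318)),('scene',(90,0,35),c1(134,467)),('scene',(-75,0,135),c1(208,100)),('scene',(75,0,135),c1(132,278)),
('side',(90,0,125),c3(420,127)),('side',(90,0,35),c3(407,295)),('side',(-75,0,135),c3(52,193)),('side',(75,0,135),c3(390,112)),('side',(-75,0,0),c3(68,455))]
x,r=fit(D,12,(800,-100,0)); print(x,r.round(1).tolist())
x,r=fit(D,12,(800,-100,0),True); print(x)
M=[('scene',(-130,-100,150),c2(95,60)),('scene',(-130,100,150),c2(435,68)),('scene',(130,100,150),c2(580,372)),('scene',(130,-100,150),c2(170,365)),('scene',(130,-100,0),c2(128,548)),('scene',(130,100,0),c2(508,560)),
('side',(-130,-100,150),c4(172,295)),('side',(-130,100,150),c4(45,168)),('side',(130,100,150),c4(430,88)),('side',(130,-100,150),c4(580,195)),('side',(-130,-100,0),c4(195,507))]
m,r=fit(M,0,(800,300,0)); print(m,r.round(1).tolist())
for dx in (-16,0,16):
  for z in (30,48,120,138):
    p=w((m[0],m[1],0,m[2]),(85+dx,-125,z)); print(dx,z,p.round(1),[((proj('side',p)-[165,100])*6).round(), ((proj('scene',p)-[330,155])*5).round()])
E
```

```text
[ 5.43877817e+02 -2.10923043e+02 -9.79806300e-02] [[-0.1, -0.1], [0.1, 0.3], [-0.1, -0.1], [-0.2, 0.2], [0.4, -0.4], [0.1, -0.7], [0.2, 0.9], [0.4, 0.1], [-1.4, -0.4]]
[ 5.43883420e+02 -2.10889070e+02 -9.81615172e-02  1.19108105e+01]
[6.13822146e+02 2.62367414e+02 3.83498081e-02] [[-1.4, -2.0], [0.2, -1.7], [2.2, -0.6], [-0.3, -1.6], [-1.6, 4.2], [-0.4, 4.2], [-1.4, -0.7], [-2.1, -1.7], [-1.1, -1.9], [1.5, -1.3], [-1.1, 4.3]]
-16 30 [687.6 140.1  30. ] [array([517., 412.]), array([ 62., 441.])]
-16 48 [687.6 140.1  48. ] [array([517., 385.]), array([ 66., 417.])]
-16 120 [687.6 140.1 120. ] [array([517., 273.]), array([ 86., 315.])]
-16 138 [687.6 140.1 138. ] [array([517., 243.]), array([ 91., 288.])]
0 30 [703.6 140.7  30. ] [array([540., 405.]), array([ 66., 462.])]
0 48 [703.6 140.7  48. ] [array([541., 378.]), array([ 70., 438.])]
0 120 [703.6 140.7 120. ] [array([541., 266.]), array([ 91., 336.])]
0 138 [703.6 140.7 138. ] [array([541., 237.]), array([ 96., 310.])]
16 30 [719.5 141.3  30. ] [array([564., 398.]), array([ 70., 485.])]
16 48 [719.5 141.3  48. ] [array([564., 371.]), array([ 75., 460.])]
16 120 [719.5 141.3 120. ] [array([565., 260.]), array([ 95., 358.])]
16 138 [719.5 141.3 138. ] [array([566., 231.]), array([101., 331.])]
```

```bash
python3 - <<'E'
from h import *
s=lambda k,ox,oy,x,y:np.array([ox+(x+.5)/k-.5,oy+(y+.5)/k-.5])
c2=lambda x,y:s(5,330,155,x,y);c4=lambda x,y:s(6,165,100,x,y)
M=[('scene',(-130,-100,150),c2(95,60)),('scene',(-130,100,150),c2(435,68)),('scene',(130,100,150),c2(580,372)),('scene',(130,-100,150),c2(170,365)),
('side',(-130,-100,150),c4(172,295)),('side',(-130,100,150),c4(45,168)),('side',(130,100,150),c4(430,88)),('side',(130,-100,150),c4(580,195))]
m,r=fit(M,0,(800,300,0)); print(m,r.round(1).tolist())
print(fit(M,0,(800,300,0),True)[0])
for dx in (-16,0,16):
  for z in (30,48,120,138):
    p=w((m[0],m[1],0,m[2]),(85+dx,-125,z)); print(dx,z,p.round(1),[((proj('side',p)-[165,100])*6).round(), ((proj('scene',p)-[330,155])*5).round()])
import cv2
b=cv2.imread('pics/side0.png');c=cv2.resize(b[125:175,235:275],None,fx=14,fy=14,interpolation=cv2.INTER_CUBIC);cv2.imwrite('pics/c5.png',c)
a=cv2.imread('pics/scene0.png');c=cv2.resize(a[210:265,335:365],None,fx=12,fy=12,interpolation=cv2.INTER_CUBIC);cv2.imwrite('pics/c6.png',c)
E
```

```text
[6.17011291e+02 2.60727970e+02 3.27164798e-02] [[-1.6, -1.5], [0.2, -1.0], [1.6, 0.5], [-1.2, -0.9], [-0.5, -0.7], [-1.0, -1.8], [0.0, -1.9], [2.5, -1.2]]
[ 6.15011707e+02  2.62398503e+02  3.26223217e-02 -4.87307180e+00]
-16 30 [690.1 138.1  30. ] [array([522., 412.]), array([ 58., 444.])]
-16 48 [690.1 138.1  48. ] [array([522., 386.]), array([ 63., 420.])]
-16 120 [690.1 138.1 120. ] [array([522., 273.]), array([ 82., 318.])]
-16 138 [690.1 138.1 138. ] [array([522., 244.]), array([ 87., 291.])]
0 30 [706.1 138.6  30. ] [array([546., 406.]), array([ 62., 466.])]
0 48 [706.1 138.6  48. ] [array([546., 379.]), array([ 67., 441.])]
0 120 [706.1 138.6 120. ] [array([547., 267.]), array([ 87., 339.])]
0 138 [706.1 138.6 138. ] [array([547., 238.]), array([ 92., 313.])]
16 30 [722.  139.1  30. ] [array([569., 399.]), array([ 66., 488.])]
16 48 [722.  139.1  48. ] [array([570., 372.]), array([ 71., 464.])]
16 120 [722.  139.1 120. ] [array([571., 260.]), array([ 91., 361.])]
16 138 [722.  139.1 138. ] [array([572., 231.]), array([ 97., 334.])]
```

View pics/c5.png

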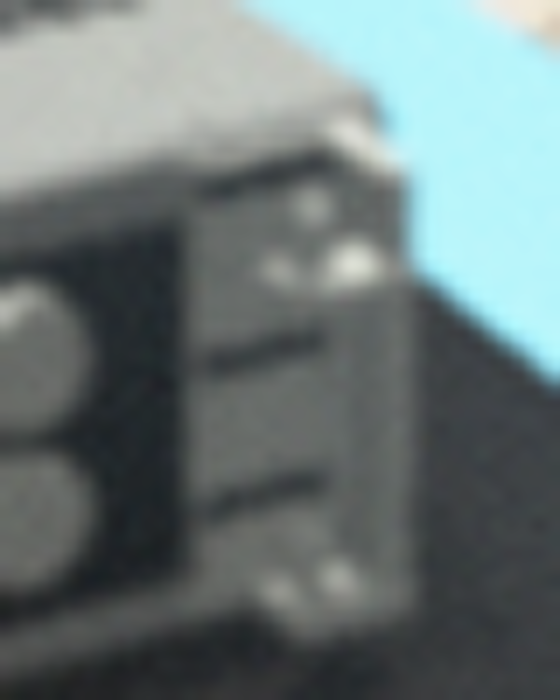

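View pics/c6.png

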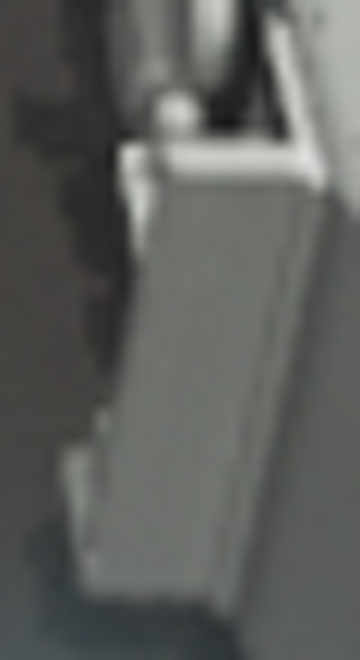

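```bash
cat >> h.py <<'E'
def tgt(yaw):
    c,s=np.cos(yaw),np.sin(yaw); return np.array([[c,s,0],[s,-c,0],[0,0,-1.]])
def row(s,pos,yaw):
    R=Ro.from_quat(s['eef_rot']).as_matrix()
    rv=Ro.from_matrix(R.T@tgt(yaw)).as_rotvec()/np.pi
    d=R.T@(np.asarray(pos,float)-s['position'])/300
    yw=np.arctan2(R[1,0],R[0,0])
    print('t',round(float(s['time']),3),'pos',s['position'].round(1),'yaw',round(float(yw),4),'F',s['force'].round(1),'w',round(float(s['gripper_width']),3))
    print('ROW',rv.round(4).tolist(),d.round(4).tolist())
E
python3 - <<'E'
from h import *
from bench import bot
row(bot.sense(),(612,105,330),0.033)
# tip triangulation
a=np.array([257.3,139.3]);b=np.array([349.8,218.7])
r=least_squares(lambda p:np.r_[proj('side',p)-a,proj('scene',p)-b],[706,139,138.]);print(r.x,r.fun)
E
```

```text
t 0.15 pos [304.9 629.9 291.7] yaw 2.6908 F [0.5 0.4 0. ] w 0.996
ROW [-0.0001, 0.0003, 0.846] [-1.6838, -1.1289, -0.1267]
[710.81708356 141.09099864 137.91503949] [-0.22349891 -0.24546019 -0.1578855   0.18762991]
```

Emit:
send_rows(series=[[[0,0,0.3,-0.86,-0.58,-0.12,0],[0,0,0.3,-0.86,-0.58,-0.12,0],[0,0,0.3,-0.86,-0.58,-0.12,0],[0,0,0.3,-0.86,-0.58,-0.12,0],[0,0,0.3,-0.86,-0.58,-0.12,0]]])

```text
time: 0.78
position: [461.5, 359.8, 328.0]
eef_rot: [0.642, 0.767, -0.0, 0.0]
force: [0.9, 0.9, 0.4]
gripper_width: 1.004
```

```bash
python3 - <<'E'
from h import *
from bench import bot
row(bot.sense(),(612,105,330),0.033)
E
```

```text
t 0.775 pos [461.5 359.8 328. ] yaw 1.7473 F [0.9 0.9 0.4] w 1.004
ROW [0.0001, 0.0003, 0.5457] [-0.9241, 0.3447, -0.0061]
```

Emit:
send_rows(series=[[[0,0,0.3,-0.92,0.34,-0.01,0],[0,0,0.5457,-0.924,0.345,-0.006,0],[0,0,0.5457,-0.924,0.345,-0.006,0],[0,0,0.5457,-0.924,0.345,-0.006,0],[0,0,0.5457,-0.924,0.345,-0.006,0]]])

```text
time: 1.4
position: [612.9, 102.7, 329.9]
eef_rot: [0.919, 0.393, -0.0, 0.0]
force: [0.5, -0.4, -0.1]
gripper_width: 1.0
```

```bash
python3 - <<'E'
from h import *
from bench import bot
row(bot.sense(),(612,105,330),0.033)
E
```

```text
t 1.4 pos [612.9 102.7 329.9] yaw 0.8087 F [ 0.5 -0.4 -0.1] w 1.0
ROW [0.0002, 0.0002, 0.2469] [0.0033, -0.0074, -0.0004]
```

Emit:
send_rows(series=[[[0,0,0.247,0,0,0,0],[0,0,0.247,0,0,0,0],[0,0,0.247,0,0,0,0],[0,0,0.247,0,0,0,0],[0,0,0.247,0,0,0,0]]])

```text
time: 2.02
position: [612.8, 102.7, 329.7]
eef_rot: [1.0, 0.016, -0.0, 0.0]
force: [-0.3, -1.0, 0.6]
gripper_width: 1.004
```

```bash
python3 - <<'E'
from h import *
from bench import bot, camera
import cv2,pickle
s=bot.sense(); row(s,(612,105,330),0.033)
im=camera('wrist')[:,:,::-1].copy(); cv2.imwrite('pics/w1.png',im); pickle.dump(s,open('w1.pkl','wb'))
for p in [(710.8,141.1,138),(710.8,141.1,48)]: print(wproj(s['position'],s['eef_rot'],p))
print(np.abs(s['qd']).max())
E
```

```text
t 2.025 pos [612.8 102.7 329.7] yaw 0.0321 F [-0.3 -1.   0.6] w 1.004
ROW [0.0002, 0.0002, -0.0003] [-0.0025, -0.0078, -0.0009]
[217.85246667  84.95685566]
[226.64972816  89.33206655]
0.179043621423652
```

View pics/w1.png

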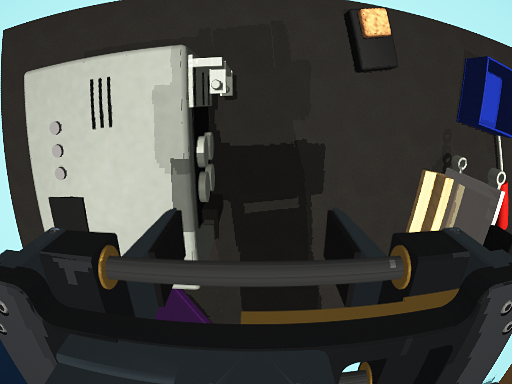

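```bash
python3 - <<'E'
import cv2
a=cv2.imread('pics/w1.png');c=cv2.resize(a[40:110,175:255],None,fx=9,fy=9,interpolation=cv2.INTER_CUBIC);cv2.imwrite('pics/w1c.png',c)
E
```

```text
(no output)
```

View pics/w1c.png

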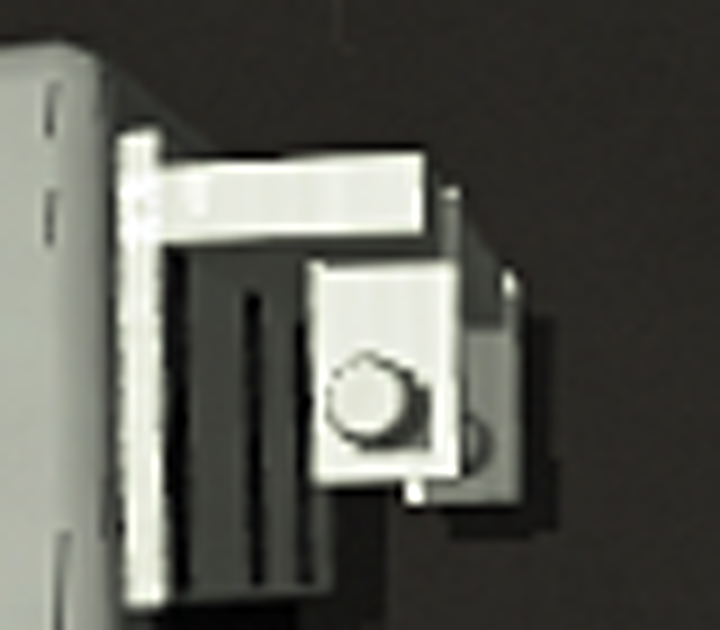

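```bash
python3 - <<'E'
from h import *
import pickle
s=pickle.load(open('w1.pkl','rb'))
def at(u,z):
    o,d=wray(s['position'],s['eef_rot'],u); return (o+d*(z-o[2])/d[2]).round(1)
c=lambda x,y:((x+.5)/9-.5+175,(y+.5)/9-.5+40)
print('tip',at(c(368,398),138))
for p in [(316,262),(457,262),(457,480),(316,484)]: print('arm',at(c(*p),120))
print('web',at(c(425,155),124),at(c(425,235),124))
print('corner',at(c(98,48),150),at((192,160),150),at((195,225),150), at((25,74),150),at((186,46),150))
E
python3 - <<'E'
import cv2
a=cv2.imread('pics/w1.png');c=cv2.resize(a[40:300,120:240],None,fx=3,fy=3,interpolation=cv2.INTER_CUBIC)[:600*1];
c=cv2.resize(a[60:240,160:220],None,fx=3.3,fy=3.3,interpolation=cv2.INTER_CUBIC);cv2.imwrite('pics/w1d.png',c)
E
```

```text
tip [711.9 143.4 138. ]
arm [728.7 152.1 120. ]
arm [728.7 136.3 120. ]
arm [703.8 135.6 120. ]
arm [703.3 151.4 120. ]
web [740.4 139.8 124. ] [731.2 139.5 124. ]
corner [748.3 170.8 150. ] [639.9 163.3 150. ] [573.6 162.1 150. ] [739.1 364.4 150. ] [747.2 170.2 150. ]
```

View pics/w1d.png

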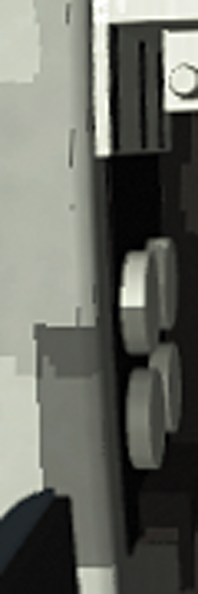

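```bash
python3 - <<'E'
from h import *
from bench import bot
s=bot.sense()
row(s,(545,-210,290),-0.098)
E
```

```text
t 2.075 pos [612.8 102.7 329.7] yaw 0.0329 F [-0.4 -0.2 -0.2] w 0.999
ROW [0.0003, 0.0002, 0.0417] [-0.26, 1.0342, 0.1334]
```

Emit:
send_rows(series=[[[0,0,0.042,-0.25,1.0,0.05,0],[0,0,0.042,-0.25,1.0,0.05,0],[0,0,0.042,-0.25,1.0,0.05,0],[0,0,0.042,-0.25,1.0,0.05,0],[0,0,0.042,-0.25,1.0,0.05,0]]])

```text
time: 2.7
position: [547.0, -201.5, 315.1]
eef_rot: [0.999, -0.047, -0.0, 0.0]
force: [0.2, 0.2, -0.6]
gripper_width: 0.998
```

```bash
python3 - <<'E'
from h import *
from bench import bot
s=bot.sense()
row(s,(545,-210,290),-0.098)
E
```

```text
t 2.7 pos [ 547.  -201.5  315.1] yaw -0.095 F [ 0.2  0.2 -0.6] w 0.998
ROW [0.0003, 0.0001, 0.0009] [-0.004, 0.0287, 0.0837]
```

Emit:
send_rows(series=[[[0,0,0.001,-0.004,0.029,0.05,0],[0,0,0.001,-0.004,0.029,0.05,0]]])

```text
time: 2.95
position: [544.3, -210.1, 298.8]
eef_rot: [0.999, -0.049, -0.001, 0.0]
force: [-0.1, 0.3, -0.1]
gripper_width: 0.998
```

```bash
python3 - <<'E'
from h import *
from bench import bot, camera
import cv2,pickle
s=bot.sense(); row(s,(545,-210,290),-0.098)
im=camera('wrist')[:,:,::-1].copy(); cv2.imwrite('pics/w2.png',im); pickle.dump(s,open('w2.pkl','wb'))
D=(543.9,-210.9,12,-0.098)
for p in [(90,0,125),(90,0,35),(75,0,135),(30,8,185),(30,-8,185)]: print(p,wproj(s['position'],s['eef_rot'],w(D,p)).round(1))
E
```

```text
t 2.95 pos [ 544.3 -210.1  298.8] yaw -0.0973 F [-0.1  0.3 -0.1] w 0.998
ROW [0.0001, 0.0007, 0.0002] [0.0023, -0.0004, 0.0295]
(90, 0, 125) [256.6  93. ]
(90, 0, 35) [256.1  95.6]
(75, 0, 135) [256.6 110.8]
(30, 8, 185) [245.1 180.1]
(30, -8, 185) [268.8 180.1]
```

View pics/w2.png

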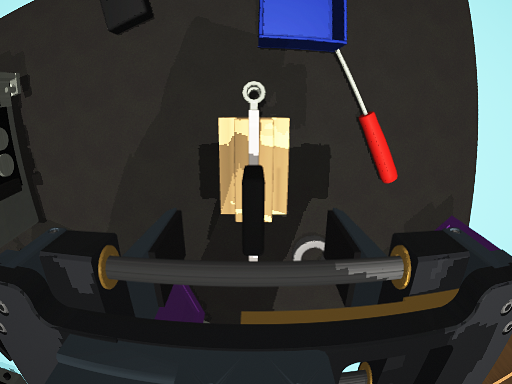

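```bash
python3 - <<'E'
import cv2
a=cv2.imread('pics/w2.png');c=cv2.resize(a[75:265,225:285],None,fx=8,fy=8,interpolation=cv2.INTER_CUBIC)
cv2.imwrite('pics/w2a.png',c[:560]); cv2.imwrite('pics/w2b.png',c[560:1120]);cv2.imwrite('pics/w2c.png',c[1120:])
E
```

```text
(no output)
```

View pics/w2a.png

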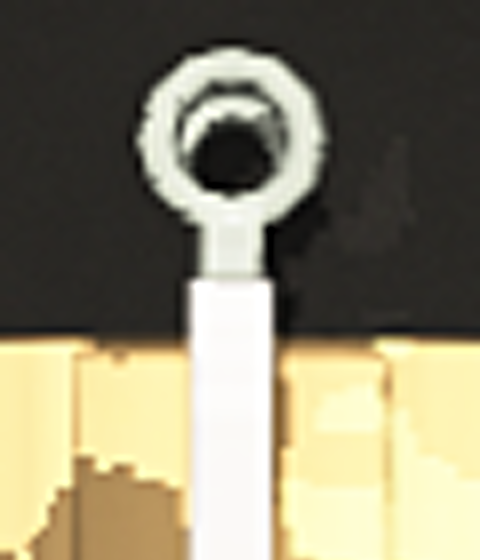

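View pics/w2b.png

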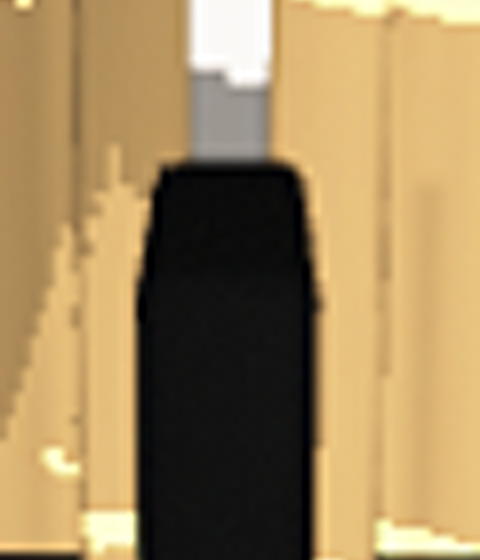

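View pics/w2c.png

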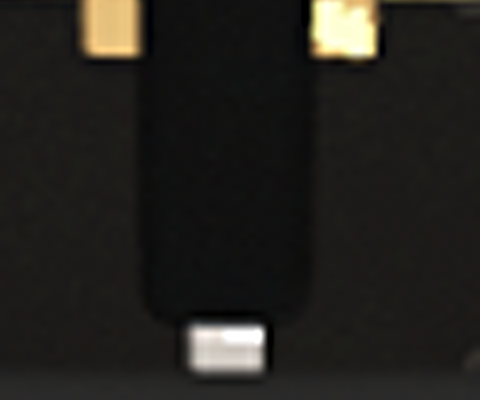

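```bash
python3 - <<'E'
from h import *
import pickle
from bench import bot
s=pickle.load(open('w2.pkl','rb'))
def at(u,z):
    o,d=wray(s['position'],s['eef_rot'],u); return (o+d*(z-o[2])/d[2])
c=lambda x,y:((x+.5)/8-.5+225,(y+.5)/8-.5+75)
k=at(c(232,137),137); print('k',k)
a=at(c(231,290),147); b=at(c(230,560+120),147); e=at(c(227,1120+345),147); print(a,b,e)
print('yaws',np.arctan2(*(a-e)[1::-1]),np.arctan2(*(k-e)[1::-1]))
g=at(c(225.5,560+290),197);h=at(c(227,1120+300),197);print('grip',g,h,(g+h)/2)
yaw=-0.1
print('door c',k[:2]-90*np.array([np.cos(yaw),np.sin(yaw)]))
row(bot.sense(),(544.5,-208.9,231.5),-0.100)
E
```

```text
k [ 634.80207197 -217.28137298  137.        ]
[ 618.80852507 -215.6522144   147.        ] [ 578.46717025 -211.58973681  147.        ] [ 486.22872927 -202.13842565  147.        ]
yaws -0.10157865487949332 -0.10157162549970943
grip [ 573.52152102 -210.95214395  197.        ] [ 519.47468876 -205.7221159   197.        ] [ 546.49810489 -208.33712992  197.        ]
door c [ 545.25169709 -208.29636549]
t 3.0 pos [ 544.8 -209.4  299.5] yaw -0.0967 F [-0.3 -0.3 -0.4] w 1.0
ROW [0.0001, 0.0005, 0.0011] [-0.0008, -0.0015, 0.2267]
```

```bash
python3 - <<'E'
from h import *
from bench import bot
row(bot.sense(),(545.2,-208.5,231.5),-0.1016)
E
```

```text
t 3.0 pos [ 544.8 -209.4  299.5] yaw -0.0967 F [-0.3 -0.3 -0.4] w 1.0
ROW [0.0001, 0.0005, 0.0016] [0.0014, -0.0031, 0.2267]
```

Emit:
send_rows(series=[[[0,0.0005,0.0016,0.0014,-0.003,0.1,0],[0,0.0005,0.0016,0.0014,-0.003,0.2,0],[0,0.0005,0.0016,0.0014,-0.003,0.2267,0],[0,0.0005,0.0016,0.0014,-0.003,0.2267,0.4],[0,0.0005,0.0016,0.0014,-0.003,0.2267,0.65]]])

```text
time: 3.62
position: [545.9, -208.4, 232.8]
eef_rot: [0.999, -0.051, 0.001, 0.0]
force: [0.3, 0.6, 0.5]
gripper_width: 0.81
```

```bash
python3 - <<'E'
from h import *
from bench import bot
row(bot.sense(),(545.2,-208.5,231.5),-0.1016)
E
```

```text
t 3.625 pos [ 545.9 -208.4  232.8] yaw -0.101 F [0.3 0.6 0.5] w 0.81
ROW [0.0003, -0.0005, 0.0002] [-0.0024, 0.0005, 0.0042]
```

Emit:
send_rows(series=[[[0,-0.0005,0,-0.0024,0,0.004,1],[0,-0.0005,0,-0.0024,0,0.004,1],[0,-0.0005,0,-0.0024,0,0.004,1],[0,-0.0005,0,-0.0024,0,0.004,1],[0,-0.0005,0,-0.0024,0,0.004,1]]])

```text
time: 4.25
position: [545.2, -208.4, 231.6]
eef_rot: [0.999, -0.051, -0.0, 0.0]
force: [-0.6, -0.4, 0.3]
gripper_width: 0.265
```

```bash
python3 - <<'E'
from h import *
from bench import bot
row(bot.sense(),(545.2,-208.5,300),-0.1016)
E
```

```text
t 4.25 pos [ 545.2 -208.4  231.6] yaw -0.1012 F [-0.6 -0.4  0.3] w 0.265
ROW [0.0003, -0.0, 0.0001] [0.0001, 0.0006, -0.2281]
```

Emit:
send_rows(series=[[[0,0,0,0,0,0,1],[0,0,0,0,0,0,1],[0,0,0,0,0,0,1]]])

```text
time: 4.62
position: [545.2, -208.4, 231.5]
eef_rot: [0.999, -0.051, -0.0, 0.0]
force: [-0.3, 0.1, -0.6]
gripper_width: 0.175
```

```bash
python3 - <<'E'
from h import *
from bench import bot
s=bot.sense();row(s,(545.2,-208.5,300),-0.1016);print(s['wrist_torque'])
E
```

```text
t 4.625 pos [ 545.2 -208.4  231.5] yaw -0.1011 F [-0.3  0.1 -0.6] w 0.175
ROW [0.0003, 0.0, 0.0001] [0.0, 0.0006, -0.2282]
[-0.06549156  0.14441192  0.00541323]
```

Gripped (16 mm). Lift straight up 65 mm.

Emit:
send_rows(series=[[[0,0,0,0,0,-0.04,1],[0,0,0,0,0,-0.1,1],[0,0,0,0,0,-0.2,1],[0,0,0,0,0,-0.22,1],[0,0,0,0,0,-0.22,1]]])

```text
time: 5.25
position: [545.2, -208.3, 297.9]
eef_rot: [0.999, -0.051, 0.0, 0.001]
force: [-0.5, -0.3, -3.7]
gripper_width: 0.176
```

```bash
python3 - <<'E'
from h import *
from bench import bot, camera
import cv2,pickle
s=bot.sense();row(s,(600,120,300),0.033);print(s['wrist_torque'])
cv2.imwrite('pics/w3.png',camera('wrist')[:,:,::-1]);pickle.dump(s,open('w3.pkl','wb'))
E
```

```text
t 5.25 pos [ 545.2 -208.3  297.9] yaw -0.1012 F [-0.5 -0.3 -3.7] w 0.176
ROW [0.0004, -0.0002, -0.0427] [0.0712, -1.1073, -0.0082]
[-0.0319733   0.16506778 -0.00605428]
```

View pics/w3.png

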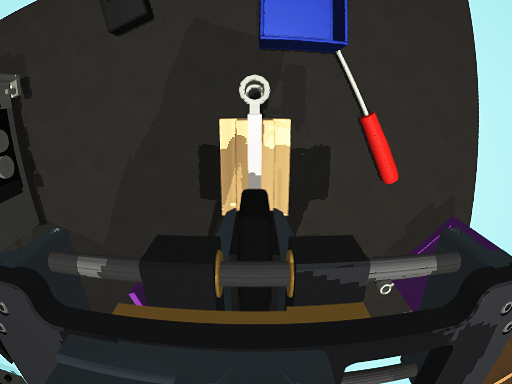

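```bash
python3 - <<'E'
from h import *
import pickle
def at(n,u,z):
    c=INF[n];d=c['R'].T@np.linalg.solve(c['K'],[u[0],u[1],1]);o=-c['R'].T@c['t'];return (o+d*(z-o[2])/d[2]).round(0)
print(at('scene',(272,188),0),at('scene',(262,160),0),at('scene',(262,135),135),at('scene',(271,165),135))
print('side',at('side',(160,252),0),at('side',(209,222),0))
print(at('scene',(340,150),100),at('scene',(372,160),100), at('side',(166,185),0),at('side',(130,202),0))
import cv2
a=cv2.imread('pics/w3.png');c=cv2.resize(a[65:145,225:285],None,fx=8,fy=8,interpolation=cv2.INTER_CUBIC)
cv2.imwrite('pics/w3a.png',c)
E
```

```text
[421. -58.   0.] [ 259. -100.    0.] [ 314. -100.  135.] [486. -63. 135.]
side [298. -83.   0.] [457. -29.   0.]
[329. 158. 100.] [380. 254. 100.] [406. 225.   0.] [278. 182.   0.]
```

View pics/w3a.png

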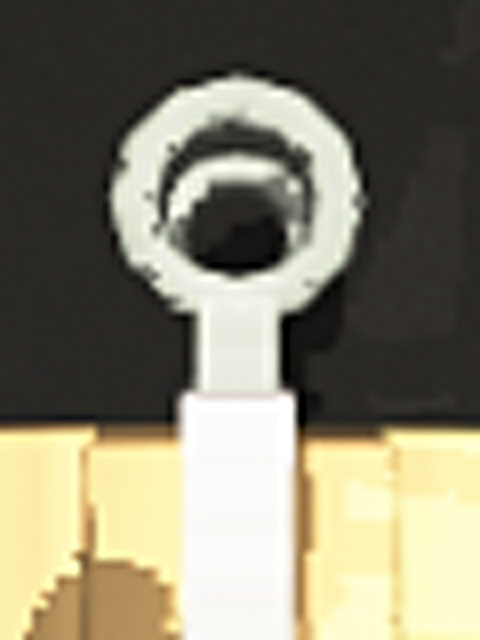

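```bash
python3 - <<'E'
from h import *
import pickle
from bench import bot
s=pickle.load(open('w3.pkl','rb'));R=Ro.from_quat(s['eef_rot']).as_matrix()
def tool(u,zt): # point in tool frame at tool z
    o,d=wray(np.zeros(3),[0,0,0,1],u); return o+d*(zt-o[2])/d[2]
c=lambda x,y:((x+.5)/8-.5+225,(y+.5)/8-.5+65)
k=tool(c(237,195),94.5);print('knuckle tool',k, s['position']+R@k)
for y in (420,600):print('panel',tool(c(239,y),84.5))
row(bot.sense(),(600,20,297),-0.04)
# wrist-seen pin
print('target TCP, pin 711.9,143.4:', np.array([711.9,143.4])-(tgt(.033)@k)[:2])
E
```

```text
knuckle tool [90.12484536 -0.9761722  94.5       ] [ 635.01607266 -216.56285513  203.45705799]
panel [72.89779239 -0.81082854 84.5       ]
panel [59.42896635 -0.80981052 84.5       ]
t 5.3 pos [ 544.9 -208.2  297.1] yaw -0.1012 F [-0.6  0.2 -3.3] w 0.173
ROW [0.0002, 0.0001, -0.0195] [0.1059, -0.7754, -0.0003]
target TCP, pin 711.9,143.4: [621.856431   139.45077916]
```

Emit:
send_rows(series=[[[0,0,-0.005,0.07,-0.15,0,1],[0,0,-0.01,0.106,-0.33,0,1],[0,0,-0.0195,0.106,-0.52,0,1],[0,0,-0.0195,0.106,-0.68,0,1],[0,0,-0.0195,0.106,-0.775,0,1]]])

```text
time: 5.92
position: [599.5, 22.0, 295.6]
eef_rot: [1.0, -0.019, -0.001, 0.0]
force: [0.3, 0.5, -2.7]
gripper_width: 0.174
```

```bash
python3 - <<'E'
from h import *
from bench import bot
row(bot.sense(),(582,115,297),0.033)
E
```

```text
t 5.925 pos [599.5  22.  295.6] yaw -0.0385 F [ 0.3  0.5 -2.7] w 0.174
ROW [0.0002, 0.0008, -0.0227] [-0.0703, -0.3074, -0.0047]
```

Emit:
send_rows(series=[[[0,0,-0.012,-0.04,-0.15,0,1],[0,0,-0.0227,-0.07,-0.25,0,1],[0,0,-0.0227,-0.07,-0.307,0,1],[0,0.0008,-0.0227,-0.07,-0.307,-0.004,1],[0,0.0008,-0.0227,-0.07,-0.307,-0.004,1]]])

```text
time: 6.55
position: [582.3, 114.2, 296.6]
eef_rot: [1.0, 0.016, 0.0, 0.0]
force: [-0.1, -0.8, -2.1]
gripper_width: 0.171
```

```bash
python3 - <<'E'
from h import *
from bench import bot, camera
import cv2,pickle
s=bot.sense();row(s,(582,139.5,280),0.033);print(s['qd'].round(3))
a=camera('wrist')[:,:,::-1].copy();cv2.imwrite('pics/w4.png',a);pickle.dump(s,open('w4.pkl','wb'))
c=cv2.resize(a[10:130,190:280],None,fx=6,fy=6,interpolation=cv2.INTER_CUBIC)
cv2.imwrite('pics/w4a.png',c[:600])
E
```

```text
t 6.55 pos [582.3 114.2 296.6] yaw 0.0321 F [-0.1 -0.8 -2.1] w 0.171
ROW [0.0002, -0.0, -0.0003] [0.0016, -0.0845, 0.0554]
[-0.007 -0.003  0.001  0.    -0.     0.001]
```

View pics/w4a.png

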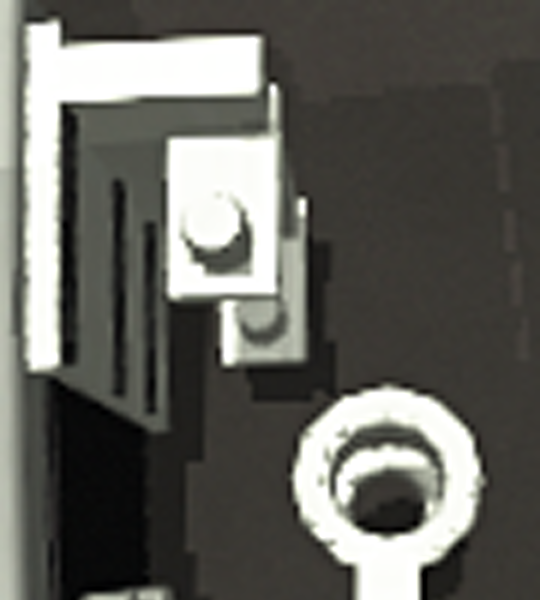

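```bash
cat >> h.py <<'E'
def tool(u,zt):
    o,d=wray(np.zeros(3),[0,0,0,1],u); return o+d*(zt-o[2])/d[2]
E
python3 - <<'E'
from h import *
import pickle
s=pickle.load(open('w4.pkl','rb'));R=Ro.from_quat(s['eef_rot']).as_matrix();z=s['position'][2]
c=lambda x,y:((x+.5)/6-.5+190,(y+.5)/6-.5+10)
W=lambda u,h:(s['position']+R@tool(u,z-h)).round(1)
print('tip',W(c(210,220),138),'low tip',W(c(264,312),48))
for p in [(167,138),(281,138),(279,298),(170,300)]:print('arm',W(c(*p),120))
for p in [(238,365),(307,362)]:print('lowarm',W(c(*p),30))
print('knuckle',tool(c(389,479),94.5),W(c(389,479),z-94.5))
E
```

```text
tip [711.8 143.9 138. ] low tip [711.2 142.6  48. ]
arm [728.4 152.7 120. ]
arm [728.3 135.7 120. ]
arm [703.2 135.1 120. ]
arm [702.8 151.4 120. ]
lowarm [702.9 148.7  30. ]
lowarm [703.7 135.1  30. ]
knuckle [89.82323743 -0.8347903  94.5       ] [672.1 117.8 202.1]
```

```bash
python3 - <<'E'
from h import *
from bench import bot
row(bot.sense(),(590,138.8,274.5),0.033)
E
```

```text
t 6.6 pos [582.3 114.  296.7] yaw 0.0318 F [ 0.6 -0.2 -2.9] w 0.171
ROW [0.0002, 0.0, -0.0004] [0.0283, -0.0818, 0.0738]
```

Emit:
send_rows(series=[[[0,0,-0.0004,0.01,-0.05,0.073,1],[0,0,-0.0004,0.028,-0.0818,0.0738,1],[0,0,-0.0004,0.028,-0.0818,0.0738,1],[0,0,-0.0004,0.028,-0.0818,0.0738,1]]])

```text
time: 7.1
position: [590.1, 138.9, 274.7]
eef_rot: [1.0, 0.017, 0.0, 0.0]
force: [-0.5, 0.4, -2.5]
gripper_width: 0.177
```

```bash
python3 - <<'E'
from h import *
from bench import bot
row(bot.sense(),(621.5,139.3,274.5),0.033)
E
```

```text
t 7.1 pos [590.1 138.9 274.7] yaw 0.0331 F [-0.5  0.4 -2.5] w 0.177
ROW [0.0002, -0.0001, 0.0] [0.1045, 0.0022, 0.0008]
```

Emit:
send_rows(series=[[[0,0,0,0.04,0.001,0,1],[0,0,0,0.08,0.002,0,1],[0,0,0,0.1045,0.002,0,1],[0,0,0,0.1045,0.002,0,1]]])

```text
time: 7.6
position: [622.1, 139.3, 274.6]
eef_rot: [1.0, 0.016, 0.0, 0.0]
force: [-0.6, 0.3, -2.8]
gripper_width: 0.173
```

```bash
python3 - <<'E'
from h import *
from bench import bot, camera
import cv2,pickle
s=bot.sense();row(s,(621.5,139.3,260),0.033);print(s['wrist_torque'].round(2))
a=camera('wrist')[:,:,::-1].copy();cv2.imwrite('pics/w5.png',a);pickle.dump(s,open('w5.pkl','wb'))
c=cv2.resize(a[60:130,210:290],None,fx=8,fy=8,interpolation=cv2.INTER_CUBIC)
cv2.imwrite('pics/w5a.png',c[:600])
E
```

```text
t 7.6 pos [622.1 139.3 274.6] yaw 0.0329 F [-0.6  0.3 -2.8] w 0.173
ROW [0.0001, -0.0001, -0.0] [-0.0019, -0.0001, 0.0487]
[-0.11  0.16  0.01]
```

View pics/w5a.png

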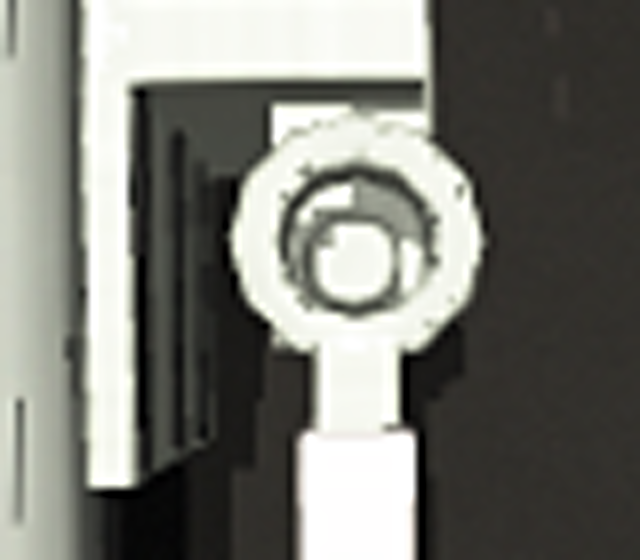

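```bash
python3 - <<'E'
from h import *
import pickle
s=pickle.load(open('w5.pkl','rb'));z=s['position'][2]
c=lambda x,y:((x+.5)/8-.5+210,(y+.5)/8-.5+60)
print('pin',tool(c(355,262),z-138),'knuckle',tool(c(357,236),94.5),tool(c(357,240),94.5))
for p in [(271,105),(432,105)]:print('arm',tool(c(*p),z-120))
E
```

```text
pin [ 89.63133878  -1.24560786 136.62474266] knuckle [90.04616237 -0.97617697 94.5       ] [89.73146294 -0.97619604 94.5       ]
arm [106.75234958  -9.84086347 154.62474266]
arm [106.7384041    6.54052359 154.62474266]
```

Emit:
send_rows(series=[[[0,0,0,-0.001,-0.001,0.03,1],[0,0,0,-0.001,-0.001,0.055,1],[0,0,0,-0.001,-0.001,0.07,1],[0,0,0,-0.001,-0.001,0.085,1],[0,0,0,-0.001,-0.001,0.085,1]]])

```text
time: 8.28
position: [621.2, 139.5, 248.7]
eef_rot: [1.0, 0.016, -0.0, 0.0]
force: [0.5, 0.2, -2.7]
gripper_width: 0.17
```

```bash
python3 - <<'E'
from h import *
from bench import bot, camera
import cv2,pickle
s=bot.sense();row(s,(621.8,139.5,234.5),0.033);print(s['wrist_torque'].round(2))
a=camera('wrist')[:,:,::-1].copy();pickle.dump(s,open('w6.pkl','wb'))
c=cv2.resize(a[60:130,210:290],None,fx=8,fy=8,interpolation=cv2.INTER_CUBIC)
cv2.imwrite('pics/w6a.png',c[:600])
E
```

```text
t 8.275 pos [621.2 139.5 248.7] yaw 0.033 F [ 0.5  0.2 -2.7] w 0.17
ROW [0.0002, 0.0001, -0.0] [0.0021, 0.0002, 0.0473]
[-0.02  0.19  0.02]
```

View pics/w6a.png

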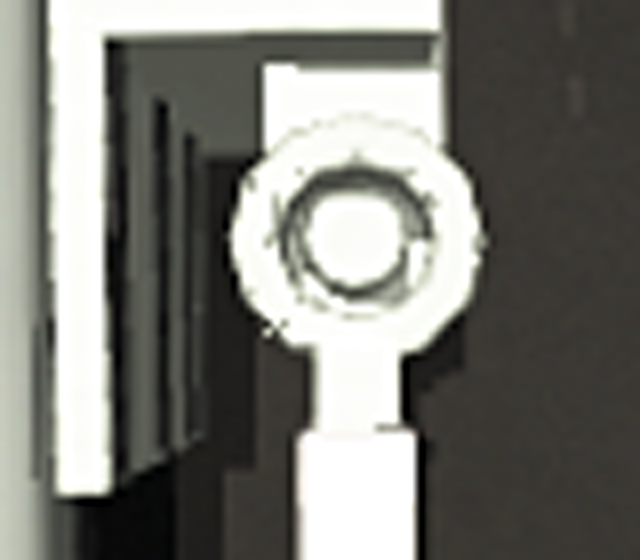

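Emit:
send_rows(series=[[[0,0,0,0.0005,-0.0005,0.015,1],[0,0,0,0.0005,-0.0005,0.03,1],[0,0,0,0.0005,-0.0005,0.042,1],[0,0,0,0.0005,-0.0005,0.046,1],[0,0,0,0.0005,-0.0005,0.046,1]]])

```text
time: 8.95
position: [621.4, 139.7, 235.1]
eef_rot: [1.0, 0.017, -0.0, 0.0]
force: [0.3, 0.1, -2.6]
gripper_width: 0.168
```

```bash
python3 - <<'E'
from h import *
from bench import bot, camera
s=bot.sense();row(s,(621.5,139.5,234),0.033);print(s['wrist_torque'].round(2))
E
```

```text
t 8.95 pos [621.4 139.7 235.1] yaw 0.033 F [ 0.3  0.1 -2.6] w 0.168
ROW [0.0002, 0.0001, 0.0] [0.0002, 0.0008, 0.0037]
[-0.04  0.13 -0.01]
```

Emit:
send_rows(series=[[[0,0,0,0,0,0.002,1],[0,0,0,0,0,0.004,1],[0,0,0,0,0,0.004,1]]])

```text
time: 9.32
position: [621.5, 139.8, 234.5]
eef_rot: [1.0, 0.016, 0.0, 0.0]
force: [-4.7, -0.8, 5.8]
gripper_width: 0.173
```

```bash
python3 - <<'E'
from h import *
from bench import bot, camera
s=bot.sense();row(s,(621.5,139.5,234),0.033);print(s['wrist_torque'].round(2))
E
```

```text
t 9.325 pos [621.5 139.8 234.5] yaw 0.0329 F [-4.7 -0.8  5.8] w 0.173
ROW [0.0002, -0.0, -0.0] [-0.0002, 0.0009, 0.0015]
[-0.14  0.68 -0.09]
```

Emit:
send_rows(series=[[[0,0,0.0016,0,-0.0015,-0.001,1],[0,0,0.0032,0,-0.003,-0.001,1],[0,0,0.0032,0,-0.003,-0.001,1]]])

```text
time: 9.7
position: [621.6, 140.2, 234.8]
eef_rot: [1.0, 0.012, 0.0, 0.001]
force: [0.7, -5.1, 0.5]
gripper_width: 0.175
```

```bash
python3 - <<'E'
from h import *
from bench import bot, camera
s=bot.sense();row(s,(621.5,139.5,234),0.033);print(s['wrist_torque'].round(2))
E
```

```text
t 9.7 pos [621.6 140.2 234.8] yaw 0.0235 F [ 0.7 -5.1  0.5] w 0.175
ROW [0.0005, -0.0001, -0.003] [-0.0004, 0.0024, 0.0025]
[-1.37  0.17  0.41]
```

Emit:
send_rows(series=[[[0,0,0,0,0,0,0.8],[0,0,0,0,0,0,0.7],[0,0,0,0,0,0,0.6],[0,0,0,0,0,0,0.6]]])

```text
time: 10.2
position: [621.6, 140.3, 234.8]
eef_rot: [1.0, 0.012, 0.0, 0.001]
force: [-1.1, -0.1, -0.4]
gripper_width: 0.4
```

```bash
python3 - <<'E'
from h import *
from bench import bot, camera
import cv2
s=bot.sense();row(s,(621.5,139.5,320),0.033);print(s['wrist_torque'].round(2))
cv2.imwrite('pics/w7.png',camera('wrist')[:,:,::-1])
E
```

```text
t 10.2 pos [621.6 140.3 234.8] yaw 0.0234 F [-1.1 -0.1 -0.4] w 0.4
ROW [0.0005, -0.0001, -0.003] [-0.0004, 0.0031, -0.284]
[-0.03  0.16 -0.04]
```

View pics/w7.png

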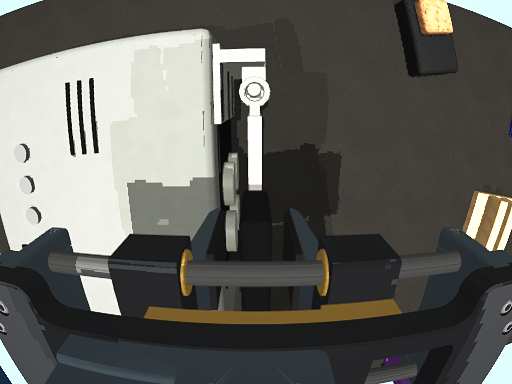

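Emit:
send_rows(series=[[[0,0,0,0,0,-0.05,0.6],[0,0,0,0,0,-0.15,0.6],[0,0,0,0,0,-0.3,0.6],[0,0,0,0,0,-0.35,0.6],[0,0,0,0,0,-0.35,0.6]]])

```text
time: 10.88
position: [621.8, 140.5, 341.1]
eef_rot: [1.0, 0.012, 0.001, 0.001]
force: [-0.3, -0.0, -0.4]
gripper_width: 0.4
```

```bash
python3 - <<'E'
from h import *
from bench import bot, camera
import cv2,pickle
s=bot.sense();row(s,(621.5,139.5,320),0.033);pickle.dump(s,open('w8.pkl','wb'))
a=camera('wrist')[:,:,::-1];cv2.imwrite('pics/w8.png',a)
b=camera('side')[:,:,::-1];c=camera('scene')[:,:,::-1];cv2.imwrite('pics/s8.png',c)
cv2.imwrite('pics/s8b.png',cv2.resize(b[90:190,150:290],None,fx=5,fy=5,interpolation=cv2.INTER_CUBIC))
cv2.imwrite('pics/w8c.png',cv2.resize(a[20:270,160:300],None,fx=4,fy=2.3,interpolation=cv2.INTER_CUBIC))
print(bot.sense()['force'])
E
```

```text
t 10.875 pos [621.8 140.5 341.1] yaw 0.0234 F [-0.3 -0.  -0.4] w 0.4
ROW [0.0004, -0.0007, -0.0031] [-0.0014, 0.0033, 0.0702]
[ 0.49223868  0.11623747 -0.54216796]
```

View pics/w8.png

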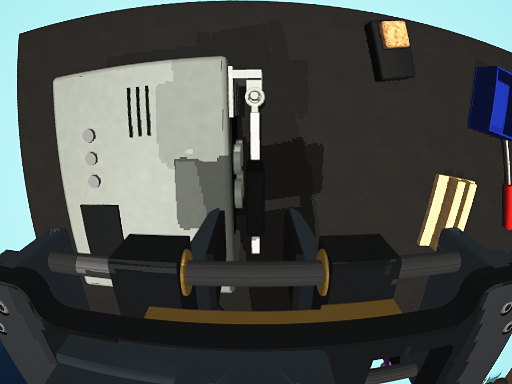

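View pics/s8b.png

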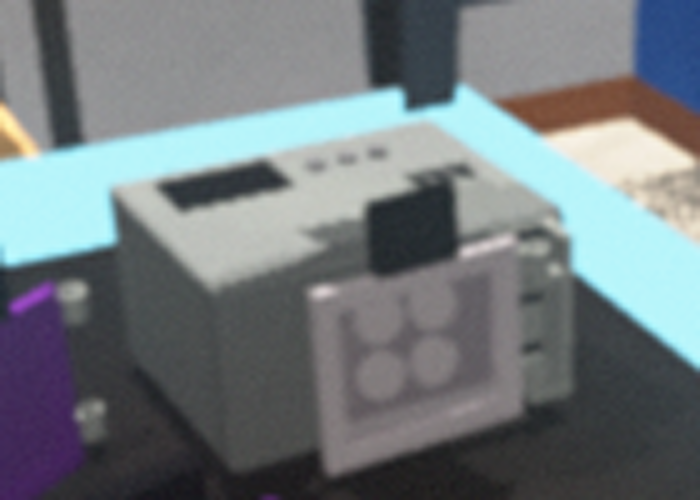

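View pics/s8.png

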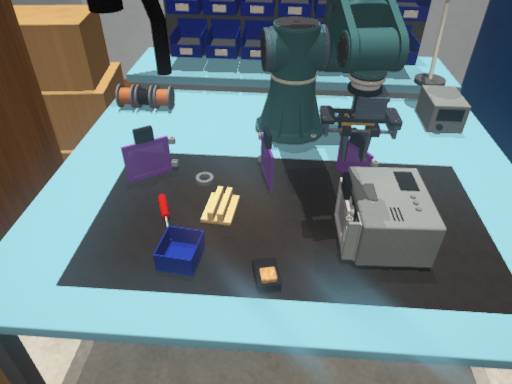

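```bash
python3 - <<'E'
import cv2
a=cv2.imread('pics/w8.png')
cv2.imwrite('pics/w8d.png',cv2.resize(a[85:155,220:285],None,fx=8,fy=8,interpolation=cv2.INTER_CUBIC))
cv2.imwrite('pics/w8e.png',cv2.resize(a[220:290,220:285],None,fx=8,fy=8,interpolation=cv2.INTER_CUBIC))
E
```

```text
(no output)
```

View pics/w8d.png

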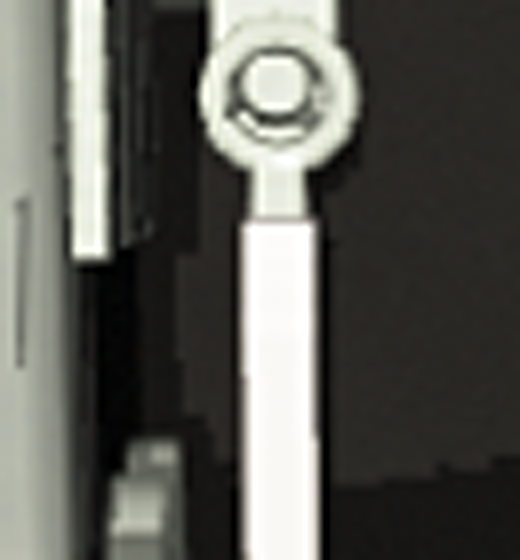

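View pics/w8e.png

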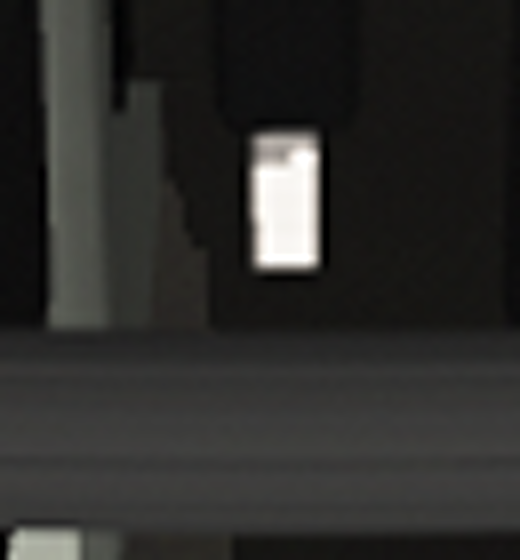

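```bash
python3 - <<'E'
from h import *
import pickle
from bench import bot
s=pickle.load(open('w8.pkl','rb'));z=s['position'][2];R=Ro.from_quat(s['eef_rot']).as_matrix()
c=lambda x,y,oy:((x+.5)/8-.5+220,(y+.5)/8-.5+oy)
W=lambda u,h:s['position']+R@tool(u,z-h)
k=W(c(279,94,85),140);p=W(c(280,230,85),150);q=W(c(282,520,85),150);e=W(c(286.5,200,220),150)
print(k,p,q,e); print(np.arctan2(*(k-e)[1::-1]),np.arctan2(*(p-e)[1::-1]))
# knuckle top height from radius
for dz in (138,140,142,145):
  print(dz,(W(c(200,94,85),dz)-W(c(359,94,85),dz)))
print(bot.sense()['time'])
E
```

```text
[710.45177185 143.28725146 140.20680312] [693.98385662 142.78440105 150.16825867] [659.12186286 141.72230493 150.08658515] [558.00773879 138.69405624 149.8496389 ]
0.030121257786494403 0.030072278688954342
138 [-0.45738409 19.42747343 -0.02318183]
140 [-0.45428569 19.29586797 -0.02302479]
142 [-0.45118728 19.16426252 -0.02286775]
145 [-0.44653966 18.96685434 -0.02263219]
11.025
```

```bash
python3 - <<'E'
from h import *
from bench import bot
s=bot.sense();row(s,(600,92,341),0.0234);row(s,(600,92,243),0.0234)
E
```

```text
t 11.025 pos [621.  140.3 338.4] yaw 0.0234 F [ 0.5  0.1 -0.5] w 0.4
ROW [0.0006, 0.0005, -0.0] [-0.0738, 0.1594, -0.0083]
t 11.025 pos [621.  140.3 338.4] yaw 0.0234 F [ 0.5  0.1 -0.5] w 0.4
ROW [0.0006, 0.0005, -0.0] [-0.0733, 0.1588, 0.3184]
```

Emit:
send_rows(series=[[[0,0,0,-0.073,0.159,0,1],[0,0,0,-0.073,0.159,0,1],[0,0,0,-0.073,0.159,0.15,1],[0,0,0,-0.073,0.159,0.318,1],[0,0,0,-0.073,0.159,0.318,1]]])

```text
time: 11.65
position: [598.1, 92.1, 239.2]
eef_rot: [1.0, 0.012, -0.005, 0.001]
force: [-0.4, 0.2, 0.4]
gripper_width: 0.001
```

```bash
python3 - <<'E'
from h import *
from bench import bot, camera
import cv2,pickle
s=bot.sense();row(s,(600,112,243),0.0234);pickle.dump(s,open('w9.pkl','wb'))
a=camera('wrist')[:,:,::-1];cv2.imwrite('pics/w9.png',a)
E
```

```text
t 11.65 pos [598.1  92.1 239.2] yaw 0.0235 F [-0.4  0.2  0.4] w 0.001
ROW [0.0008, 0.0029, 0.0] [0.0077, -0.0663, -0.0128]
```

View pics/w9.png

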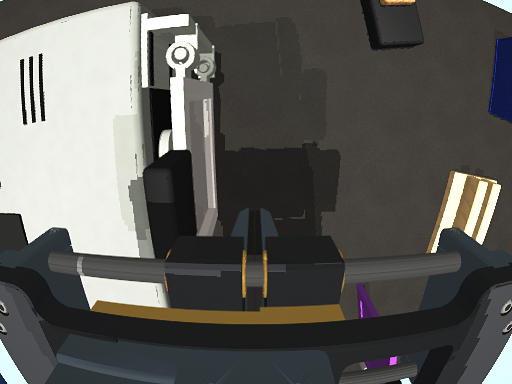

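Emit:
send_rows(series=[[[0,0.003,0,0.005,-0.03,-0.012,1],[0,0.003,0,0.007,-0.055,-0.012,1],[0,0.003,0,0.007,-0.065,-0.012,1],[0,0.003,0,0.007,-0.068,-0.012,1]]])

```text
time: 12.2
position: [601.3, 113.0, 246.0]
eef_rot: [1.0, 0.012, 0.002, 0.001]
force: [0.9, -0.6, 0.7]
gripper_width: 0.004
```

Emit:
send_rows(series=[[[0,0,0,0,-0.003,0,1],[0,0,0,0,-0.006,0,1],[0,0,0,0,-0.009,0,1]]])

```text
time: 12.58
position: [601.2, 115.7, 245.9]
eef_rot: [1.0, 0.012, 0.002, 0.001]
force: [0.3, -0.6, 0.4]
gripper_width: 0.006
```

Emit:
send_rows(series=[[[0,0,0,0,-0.003,0,1],[0,0,0,0,-0.006,0,1]]])

```text
time: 12.82
position: [601.1, 117.4, 245.9]
eef_rot: [1.0, 0.012, 0.002, 0.001]
force: [0.2, 0.8, 0.5]
gripper_width: 0.006
```

Emit:
send_rows(series=[[[0,0,0,0,-0.003,0,1],[0,0,0,0,-0.006,0,1]]])

```text
time: 13.08
position: [601.1, 119.3, 245.9]
eef_rot: [1.0, 0.012, 0.002, 0.001]
force: [0.2, 0.1, -0.6]
gripper_width: 0.007
```

```bash
python3 - <<'E'
from h import *
from bench import bot, camera
import cv2,pickle
s=bot.sense();row(s,(600,112,243),0.0234)
a=camera('wrist')[:,:,::-1];cv2.imwrite('pics/w10.png',a)
E
```

```text
t 13.075 pos [601.1 119.3 245.9] yaw 0.0238 F [ 0.2  0.1 -0.6] w 0.007
ROW [0.0007, -0.0015, 0.0001] [-0.0043, 0.0244, 0.0097]
```

View pics/w10.png

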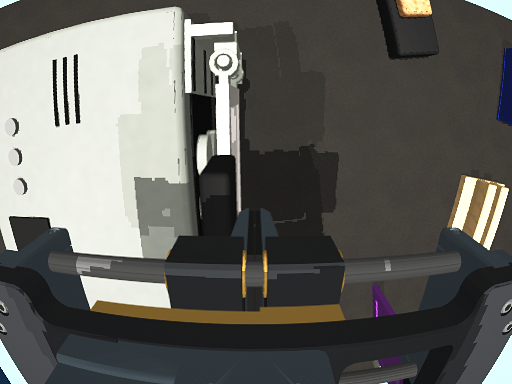

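Emit:
send_rows(series=[[[0,0,0,0,-0.003,0,1],[0,0,0,0,-0.006,0,1]]])

```text
time: 13.38
position: [601.1, 121.1, 245.9]
eef_rot: [1.0, 0.012, 0.002, 0.001]
force: [-0.4, -2.5, 1.9]
gripper_width: 0.008
```

Emit:
send_rows(series=[[[0,0,0,0,-0.003,0,1],[0,0,0,0,-0.006,0,1]]])

```text
time: 13.62
position: [601.1, 122.2, 246.0]
eef_rot: [1.0, 0.012, 0.002, 0.002]
force: [-0.3, -14.0, 3.8]
gripper_width: 0.004
```

Emit:
send_rows(series=[[[0,0,0,0,0.003,0,1],[0,0,0,0,0.006,0,1],[0,0,0,0,0.012,0,1],[0,0,0,0,0.03,0,1],[0,0,0,0,0.08,0,1]]])

```text
time: 14.25
position: [601.7, 97.9, 246.1]
eef_rot: [1.0, 0.013, 0.002, 0.002]
force: [0.2, 0.7, -1.1]
gripper_width: 0.003
```

Emit:
send_rows(series=[[[0,0,0,0,0.1,-0.05,1],[0,0,0,0,0.1,-0.2,1],[0,0,0,0.05,0,-0.35,1],[0,0,0,0.07,-0.06,-0.35,1],[0,0,0,0.07,-0.06,-0.35,1]]])

```text
time: 14.88
position: [621.6, 117.0, 350.6]
eef_rot: [1.0, 0.013, 0.002, 0.002]
force: [-0.5, -0.2, -0.1]
gripper_width: -0.001
```

```bash
python3 - <<'E'
from h import *
from bench import bot, camera
import cv2,pickle
s=bot.sense();row(s,(600,112,243),0.0234);pickle.dump(s,open('w11.pkl','wb'))
a=camera('wrist')[:,:,::-1];cv2.imwrite('pics/w11.png',a)
cv2.imwrite('pics/s11.png',camera('scene')[:,:,::-1])
E
```

```text
t 14.875 pos [621.6 117.  350.6] yaw 0.0261 F [-0.5 -0.2 -0.1] w -0.001
ROW [0.0012, -0.0013, 0.0009] [-0.074, 0.0135, 0.3583]
```

View pics/w11.png

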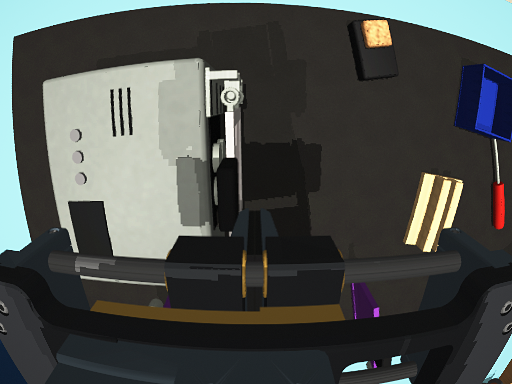

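```bash
python3 - <<'E'
import cv2,numpy as np
a=cv2.imread('pics/w11.png')
c=np.hstack([cv2.resize(a[80:155,200:260],None,fx=6,fy=6,interpolation=cv2.INTER_CUBIC),cv2.resize(a[190:265,200:260],None,fx=6,fy=6,interpolation=cv2.INTER_CUBIC)])
cv2.imwrite('pics/w11c.png',c)
E
```

```text
(no output)
```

View pics/w11c.png

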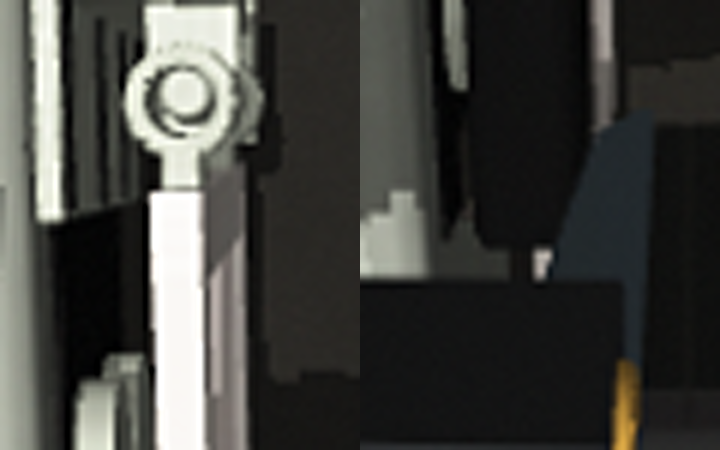

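View pics/s11.png

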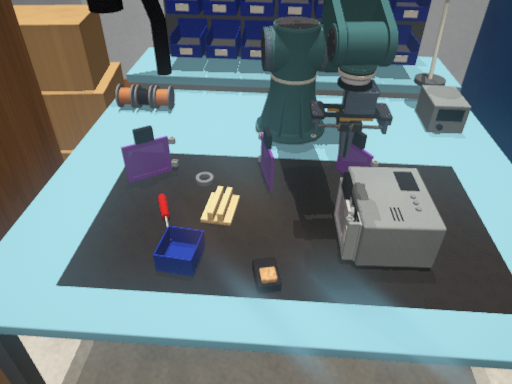

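```bash
python3 - <<'E'
from h import *
import pickle
s=pickle.load(open('w11.pkl','rb'));z=s['position'][2];R=Ro.from_quat(s['eef_rot']).as_matrix()
c=lambda x,y,oy:((x+.5)/6-.5+200,(y+.5)/6-.5+oy)
W=lambda u,h:s['position']+R@tool(u,z-h)
a=W(c(150,200,80),150);b=W(c(157,440,80),150);k=W(c(183,102,80),140)
print(a,b,np.arctan2(*(a-b)[1::-1]),k)
# predicted tail left edge for yaws, using hinge left edge pt a
for yw in (.018,.023,.028,.033,.04):
    e=a-np.array([145*np.cos(yw),145*np.sin(yw),0]); u=wproj(s['position'],s['eef_rot'],e)
    e2=e-np.array([0,8,0]); v=wproj(s['position'],s['eef_rot'],e2)
    print(yw,(u[0]-200+.5)*6-.5+360,(v[0]-200+.5)*6-.5+360,(u[1]-190+.5)*6-.5)
E
```

```text
[693.7452946  148.26184716 150.1919564 ] [653.8055682  146.68378018 150.02501149] 0.039490670201838544 [710.19527478 143.93935375 140.27914716]
0.018 524.2990853206177 567.5582977029048 348.354027252586
0.023 528.2117928093235 571.4842640860629 348.41637724360703
0.028 532.1253334600791 575.4108441241281 348.4602793956951
0.033 536.039623984419 579.3379540355795 348.4857259077994
0.04 541.5207317602558 584.836638460207 348.49033137256373
```

```bash
python3 - <<'E'
from h import *
from bench import bot
row(bot.sense(),(621.5,140.4,345),0.0234)
E
```

```text
t 14.975 pos [621.  116.1 349.7] yaw 0.0253 F [-0.5 -0.4 -0.3] w 0.003
ROW [0.0014, -0.0008, 0.0006] [0.0036, -0.0808, 0.0153]
```

Emit:
send_rows(series=[[[0.001,-0.001,0,0.004,-0.081,0.015,0.4],[0.001,-0.001,0,0.004,-0.081,0.015,0.4],[0.001,-0.001,0,0.004,-0.081,0.015,0.4],[0.001,-0.001,0,0.004,-0.081,0.015,0.4],[0.001,-0.001,0,0.004,-0.081,0.015,0.4]]])

```text
time: 15.6
position: [621.7, 140.2, 345.2]
eef_rot: [1.0, 0.012, -0.0, 0.001]
force: [-0.1, 0.0, 0.6]
gripper_width: 0.521
```

```bash
python3 - <<'E'
from h import *
from bench import bot, camera
import cv2,pickle
s=bot.sense();row(s,(621.5,140.4,345),0.0234);pickle.dump(s,open('w12.pkl','wb'))
a=camera('wrist')[:,:,::-1];cv2.imwrite('pics/w12.png',a)
c=np.hstack([cv2.resize(a[80:155,225:285],None,fx=6,fy=6,interpolation=cv2.INTER_CUBIC),cv2.resize(a[190:265,225:285],None,fx=6,fy=6,interpolation=cv2.INTER_CUBIC)])
cv2.imwrite('pics/w12c.png',c)
E
```

```text
t 15.6 pos [621.7 140.2 345.2] yaw 0.025 F [-0.1  0.   0.6] w 0.521
ROW [0.0004, 0.0002, 0.0005] [-0.0005, -0.0006, 0.0005]
```

View pics/w12c.png

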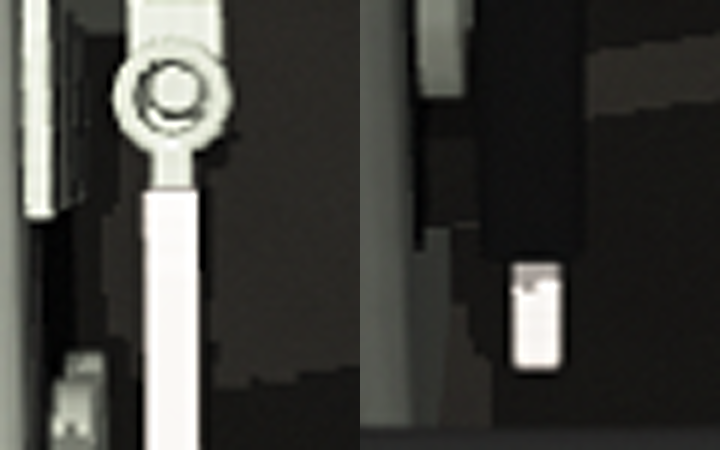

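```bash
python3 - <<'E'
from h import *
import pickle
s=pickle.load(open('w12.pkl','rb'));z=s['position'][2];R=Ro.from_quat(s['eef_rot']).as_matrix()
c=lambda x,y,oy:((x+.5)/6-.5+225,(y+.5)/6-.5+oy)
W=lambda u,h:s['position']+R@tool(u,z-h)
p=W(c(171,200,80),150);e=W(c(176.5,320,190),150);q=W(c(172,430,80),150)
print(p,e,np.arctan2(*(p-e)[1::-1]),np.arctan2(*(q-e)[1::-1]))
E
```

```text
[693.45066287 144.02891017 149.95607306] [557.1232339  139.77208867 150.03588342] 0.031214839674594284 0.03216623353257777
```

```bash
python3 - <<'E'
from bench import bot
print(bot.close_job(), bot.sense()['time'])
E
```

```text
the job is handed in; nothing more can be done
the job is handed in; nothing more can be done
```

The guard door is out of its stand and hanging on the machine's two pins, swung shut. I handed the job in at about 15.7 s of the 53 s allowed.

- **Hanging:** I gripped the aluminium door by its black grip and lined it up on the pins by looking through the upper knuckle. It went down to the expected seated height, with the tool at 234.5 mm, and there it met an upward contact force of about 6 N. The pictures show the upper pin inside its knuckle; the lower one looked on its pin in one picture.
- **Shutting:** I turned the door to the stop in the grip, where it met about 5 N, then released it. It then seemed to stand about 1 mm off the stop. I pushed it with closed fingers until I felt 14 N, then backed away clear of it.
- **Last checks:** After the push, the free end of the door measured about 1 mm nearer the machine. The door's angle was 0.031 rad, against a machine angle of about 0.033 rad.
- **Doubts:** The measured angle did not change after the push (0.030 rad before). The whole door seems to have shifted in the pins' play rather than turned. By calculation, a door resting fully on the stop would read nearer 0.023 rad. The cameras are good to only 1–2 mm, so I cannot say for certain that it touches the stop, but it should be within the 2 mm limit.
- **Bystanders:** The last scene picture shows the tape roll, screwdriver, blue bin and soldering-iron rest looking unmoved. I judged this by eye.

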